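# Eject the tool battery and trap it on the ramp

## Robot

A 7-joint arm with a two-finger parallel gripper is mounted at the origin on the work surface; the furniture and walls round the work are solid. World frame = base frame: x ahead of the robot, y to its left, z up, the work surface at z = 0. Lengths are in m, angles in rad, forces in N, time in s.
With the tool pointing down it reaches from about 0.4 to 0.85 m from the base axis. Payload 4.5 kg.
Tool frame: the origin (TCP) lies between the finger pads; the fingertips stand 11 mm ahead of it and the grasp point (between the pads) lies 8 mm behind it (r.nose_length is the distance from the TCP to the fingertips, in m); z points along the fingers, y is the line along which they close (so a half turn about z gives the same grasp; the last joint's range is limited). The gripper opens to 88 mm and grips with 3 to 60 N. Pads are 18 mm wide; open, the fingers measure 123 mm over their backs; the gripper's body (75 mm by 187 mm) begins 45 mm behind the grasp point.
Start: joints at [1.377, 0.689, -0.195, 1.565, 0.157, 0.902, -0.215], TCP at [0.141, -0.609, 0.25] pointing down, gripper open.
Joint ranges: [-3.01, 3.01], [-0.46, 2.08], [-1.47, 1.51], [0.13, 2.56], [-1, 4.14], [0.04, 2.09], [-2.66, 2.66]. Speed limits (rad/s): [2.57, 2.57, 3.14, 3.14, 3.14, 3.14, 3.14].

## Interface

Orientations are given as a unit quaternion [x, y, z, w].
In Python, from plant import get_state, snapshot, camera_model, r gives the robot as it stands.
- The arm moves only by the shell command python3 -m inch 'ROWS' [FORCE]. ROWS is text: rows parted by semicolons, each of 7 numbers parted by spaces: the opening, from -1 (shut) to 1 (fully open), then the shift along the tool's x, y, z in m, then the turn, a rotation vector about the tool's x, y, z in rad. A call has 1 to 20 rows; each row shifts and turns the commanded pose from where the row before left it, along the tool's axes as they then stand; what a row does not reach is not made up. A row lasts 1/12 s, in which the tool goes at most 41.7 mm and 7.16 degrees, less where a joint would pass 70% of its speed; a pose out of reach is approached as far as the arm can. A call is refused whole if a number of a shift passes 0.0417 or a number of a turn 0.125, either way. A call with a gripper value outside its range is refused whole. The fingers move at their own pace and stop on an object; FORCE is the grip in N (left out, the last holds). Time passes only in rows, so rows that do not move let the fingers close. It gives the time, the measured TCP pose, the force, the opening and the grip force at its end, in the units of the state.
- get_state(): the state, without advancing time (a new reading comes with each control period).
- snapshot(name): name is "side" or "top" or "wrist"; returns (picture, depth): 384x512x3 uint8, red, green, blue; 384x512 float32, m along the optical axis (not along the pixel's ray), 0 where there is no reading.
- camera_model(name): a dict with "intrinsics" (3x3 intrinsics, pixels), "dist" ([k1, k2, p1, p2, k3] as OpenCV has them; the pictures are not rectified), "view" (4x4, takes a point from world to camera coordinates). Camera axes: x right, y down, z forward; pixel columns grow to the right and rows downward; lengths in m; the calibration is good to about 2 mm. A picture is of the moment at which its call begins: read the wrist's pose just before it. camera_model takes no time and is no camera call; for the wrist camera it gives the pose at the moment of the call.
- r.finish_job(): hands the job in; it is judged then, once.
The state is a dict: "clock": time; "q": joint angles; "qd": joint speeds; "joint_torque": joint torques, N m; "tool_pos": TCP position; "eef_rot": TCP orientation; "contact_force": force on the tool from outside, world axes, zero at the start; "moment": the same for the moment, N m; "opening": opening from 0.0 (shut) to 1.0 (fully open); "finger_force": force on a finger pad.
Only numpy, scipy, OpenCV 4.12 (cv2) and the standard library are available. Lean on these libraries where they do the work, as an engineer would, in place of code of your own. Each camera call takes 0.05 s, during which the arm holds its last target. There are 200 camera calls.

## Task

Release the tool battery from its sloping dock: with one fingertip push the spring pad beside the ramp all the way down, with the other finger standing across the ramp, so that the battery that pops out slides against that finger and is trapped before it runs off the ramp. Only press and block: do not grip, squeeze or lift the battery, and leave the steel block, the wooden plug and the cork block beside the dock alone. Finish holding: the program ends with the finger still keeping the battery, popped clearly out of the dock, at rest on the ramp.

Things in the scene. Friction and masses are not known exactly. Their poses are not given: they have to be found in the camera images.
- dock: Grey battery dock fixed to the table, 210 mm long (x), 83 mm wide (y) without its pad. Origin on the table under it; x level, uphill (the ramp falls 12 degrees to -x); y left looking uphill. Bare ramp between 8 mm high rails, inner faces at y = +-37.5 mm; cheeks 30 mm above the ramp stand uphill of x = 43 mm; the top of the back wall, x = 110 mm, is 90 mm above the table.
- ramp_end (a point): Middle of the ramp's open lower end: x = -88, y = 0 mm in the dock's frame, 11 mm above the table. The ramp's surface is 24 mm above the table at the pad's place (x = -30 mm). The ramp is slippery: the battery slides off this end within about a second of release if no finger stops it.
- eject_pad (a joint): Travel of the spring pad, m: 0 up, 0.008 fully down; it moves straight down, takes 2 to 7 N and springs back when let go. About 6 mm down, it draws two latch tongues (6 mm high, in front of the battery's lugs) below the ramp, and a spring ejector at once shoves the battery downhill with about 2.5 N; it reaches the pad's place along the ramp in 0.2 to 0.4 s.
- pad_top (a point): Centre of the top of the black ribbed pad, 36 mm (x) by 28 mm (y), left of the ramp: x = -30, y = +60 mm in the dock's frame, 42 mm above the table when up, 34 mm when fully down. A finger as long as the pressing one, standing 60 mm from it along -y over the ramp's middle line, is then still 10 mm clear of the ramp and blocks the battery.
- pack_front (a point): Middle of the battery's front (downhill) face, 18 mm off its underside. The battery: black block with grey top, 75 long (x, uphill) x 54 wide (66 over lugs) x 36 mm high, about 0.45 kg, loose, tilted with the ramp. Latched, this point is at x = 20, y = 0, z = 53 mm in the dock's frame, 50 mm uphill of the pad's middle; it ends trapped between x = +8 and -50 mm.
- steel_block: Bystander: plain steel block 52 x 52 x 30 mm; origin under its centre. Leave alone.
- wood_plug: Bystander: turned wooden half ball, 38 mm wide, 22 mm high; origin under its centre. Leave alone.
- cork_block: Bystander: cork sanding block 58 x 105 x 36 mm; origin under its centre. Leave alone.
Things that resemble listed ones, but are neither listed nor needed, are in the scene too. What is shaped like the dock but green is not meant.

How it is judged:
On the way:
1. a finger has pressed the spring pad down (value of joint eject_pad above 0.005 m and contact force between eject_pad_c0 and the fingers above 0.5 N).
At the end, for the whole second after the job is handed in: The battery has come at least 12 mm (and at most 70 mm) out of its latched place, rests on the ramp, not lifted, slower than 20 mm/s, and leans on a finger with more than 0.15 N, which keeps it from sliding on (x of pack_front in the frame of dock between -0.05 and 0.008 m and z of pack_front in the frame of dock between 0.03 and 0.062 m and contact force between pack and the fingers above 0.15 N and contact force between pack and dock above 0.5 N and linear speed of pack below 0.02 m/s); the arm keeps its last pose, push and grip.
It fails at once if the battery is lifted off the ramp (front more than 15 mm above its latched height) (z of pack_front in the frame of dock above 0.068 m).
It fails at once if the battery slides away: its front passes 80 mm downhill of its latched place (x of pack_front in the frame of dock below -0.06 m).
It fails at once if the battery is twisted more than 20 degrees on the ramp (angle between the y axis of pack_front and the y axis of dock, either way round above 0.35 rad).
It fails at once if the battery is squeezed or struck with more than 35 N (contact force between pack and the fingers above 35 N).
It fails at once if a bystander is moved more than 20 mm (distance of any of steel_block, wood_plug, cork_block from where it was at the start of the episode above 0.02 m).
It also fails if it takes over 29 s, if anything falls off the work surface, if the arm or the gripper's body presses on something with over 40 N, if the wrist force passes 120 N, or if a joint passes its speed limit or range.

## Working session

There is one attempt and no reset: what is moved stays moved. The work goes in short steps, Python scripts to look and compute and a shell command to move; the robot and the scene stay as the last step left them, time stands still between calls to the robot, and variables do not carry over. Pictures are saved under pics/ and viewed, at most 10 in all, crops included, and the job is handed in when it is done.

```bash
mkdir -p pics
python3 - <<'E'
from plant import *
import cv2,numpy as np
for n in("top","side"):
    p,d=snapshot(n); cv2.imwrite(f"pics/{n}0.png",p[:,:,::-1]); np.savez(f"pics/{n}0.npz",p=p,d=d)
    c=camera_model(n);print(n,c)
s=get_state();print(s["clock"],s["tool_pos"],s["eef_rot"],s["opening"],r.nose_length)
E
```

```text
top {'intrinsics': array([[374.92713527,   0.        , 256.08397235],
       [  0.        , 374.92713527, 193.13216935],
       [  0.        ,   0.        ,   1.        ]]), 'dist': array([-0.11314268,  0.        ,  0.        ,  0.        ,  0.        ]), 'view': array([[-1.43832109e-02, -9.99896556e-01,  3.87095498e-05,
         9.82977725e-03],
       [-9.99246047e-01,  1.43724573e-02, -3.60661831e-02,
         4.14096291e-01],
       [ 3.60618959e-02, -5.57427882e-04, -9.99349403e-01,
         9.51806469e-01],
       [ 0.00000000e+00,  0.00000000e+00,  0.00000000e+00,
         1.00000000e+00]])}
side {'intrinsics': array([[480.04691189,   0.        , 259.24712154],
       [  0.        , 480.04691189, 192.42908162],
       [  0.        ,   0.        ,   1.        ]]), 'dist': array([0.0463926, 0.       , 0.       , 0.       , 0.       ]), 'view': array([[-0.98369921, -0.17924948, -0.01433496,  0.42235993],
       [-0.09803011,  0.60138874, -0.79291972,  0.06818869],
       [ 0.15075133, -0.77858924, -0.60915747,  1.20123296],
       [ 0.        ,  0.        ,  0.        ,  1.        ]])}
0.1 [ 0.14096667 -0.60833002  0.24898585] [ 9.93514381e-01  1.13703478e-01 -1.58509028e-04 -8.17974446e-04] 0.9993829492836865 0.011
```

View pics/top0.png

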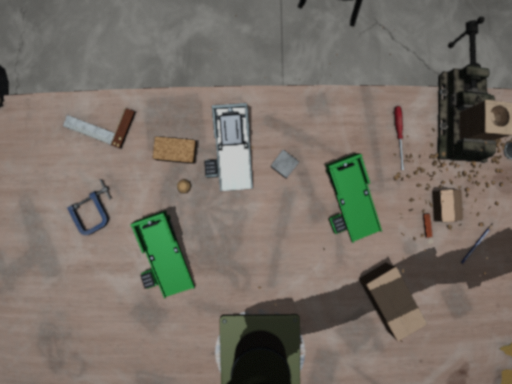

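View pics/side0.png

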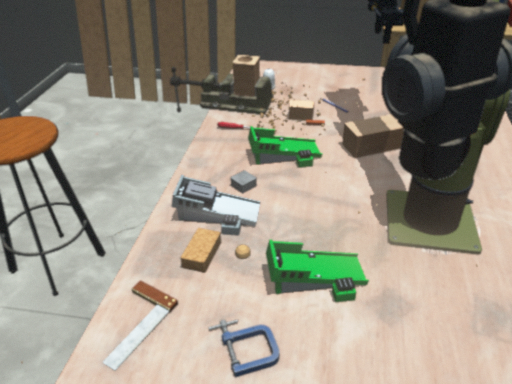

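The grey dock is at (233,148) in the top view, with its black pad at (211,168). The two green docks at (163,255) and (354,197) are look-alikes and not meant. The bystanders are cork (175,149), plug (184,186) and steel (285,163). I'll enlarge the grey dock to confirm and measure it.

```bash
cat > h.py <<'E'
import numpy as np,cv2
from plant import camera_model
def ray(n,uv,z,c=None):
    c=c or camera_model(n);V=c["view"];R,t=V[:3,:3],V[:3,3]
    q=cv2.undistortPoints(np.array(uv,float).reshape(-1,1,2),c["intrinsics"],c["dist"]).reshape(-1,2)
    d=np.c_[q,np.ones(len(q))]@R; o=-R.T@t
    return o+d*((np.reshape(z,(-1,1))-o[2])/d[:,2:])
E
python3 - <<'E'
from h import *
p=np.load("pics/top0.npz")["p"]
c=p[90:210,140:310]
cv2.imwrite("pics/crop.png",cv2.resize(c[:,:,::-1],None,fx=4.5,fy=4.5,interpolation=cv2.INTER_CUBIC))
hsv=cv2.cvtColor(p,cv2.COLOR_RGB2HSV)
# pad: dark pixels in window; ramp: bright
for nm,m,(x0,x1,y0,y1),z in(("pad",hsv[...,2]<95,(200,219,155,182),.042),("ramp",(hsv[...,2]>190)&(hsv[...,1]<30),(212,258,140,195),.022),("steel",hsv[...,1]<40,(265,305,145,182),.03)):
    k=np.zeros(m.shape,np.uint8);k[y0:y1,x0:x1]=m[y0:y1,x0:x1]
    cs=max(cv2.findContours(k,0,1)[0],key=cv2.contourArea)
    b=cv2.minAreaRect(cs);bp=cv2.boxPoints(b);print(nm,b,cv2.contourArea(cs));print(ray("top",np.vstack([bp,b[0]]),z).round(4))
E
```

```text
pad ((211.09144592285156, 167.8231658935547), (18.22120475769043, 13.693511009216309), 83.6598129272461) 196.0
[[0.4983 0.1338 0.042 ]
 [0.5015 0.0998 0.042 ]
 [0.4564 0.0953 0.042 ]
 [0.4531 0.1291 0.042 ]
 [0.4773 0.1145 0.042 ]]
ramp ((234.5203094482422, 167.28427124023438), (41.822017669677734, 27.07387924194336), 85.91438293457031) 1017.5
[[0.5312 0.095  0.022 ]
 [0.535  0.0264 0.022 ]
 [0.4289 0.0202 0.022 ]
 [0.4251 0.0884 0.022 ]
 [0.4798 0.0575 0.022 ]]
steel ((285.6800231933594, 163.260009765625), (23.800003051757812, 24.0), 36.869895935058594) 477.0
[[ 0.4817 -0.0294  0.03  ]
 [ 0.5297 -0.0664  0.03  ]
 [ 0.493  -0.1137  0.03  ]
 [ 0.4451 -0.0765  0.03  ]
 [ 0.4873 -0.0714  0.03  ]]
```

View pics/crop.png

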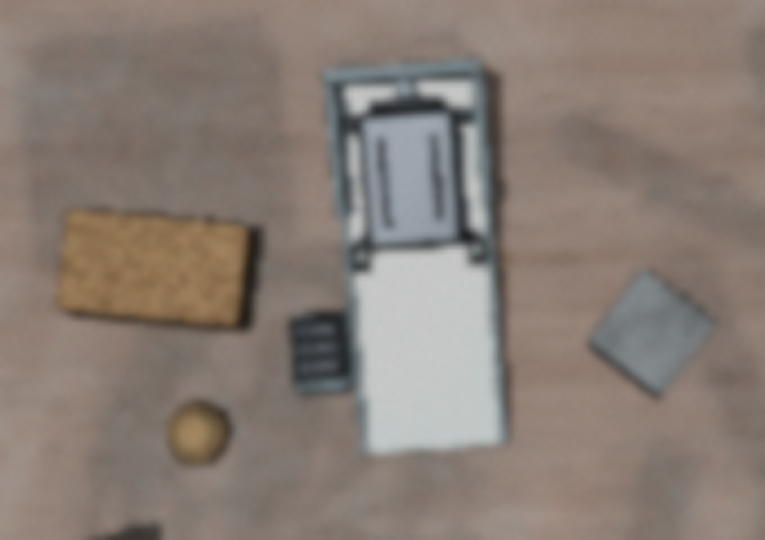

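The crop confirms it: a grey dock with the battery latched inside, and a black ribbed pad on the left looking uphill (crop 320,348). Next I compute the dock pose from corner pixels at their proper heights.

Run:
```python
from h import *
o=np.array([140,90])-.4
f=lambda u,z:ray("top",np.array(u)/4.5+o,z)[:,:2]
w=f([(327,72),(482,62)],.09).mean(0); b=f([(365,453),(505,441)],[.015]).mean(0); pad=f([(320,348)],.042)[0]
yaw=np.arctan2(*(w-b)[::-1]);u=np.array([np.cos(yaw),np.sin(yaw)]);v=np.array([-u[1],u[0]])
print(w,b,np.linalg.norm(w-b),np.degrees(yaw))
o1=w-.11*u;o2=pad+.03*u-.06*v;print("origin wall,pad,end",o1,o2,b+.09*u)
org=(o1+o2+b+.09*u)/3;t=org-.03*u+.03*v;print("org",org,"target",t)
d=t-np.array([.141,-.6083]);print("tool xy after yaw:",d@u,-d@v)
```

```text
[0.62283507 0.06408538] [0.42532063 0.05408508] 0.1977674484594256 2.8984511022395574
origin wall,pad,end [0.51297579 0.05852313] [0.51252156 0.05698052] [0.51520549 0.05863602]
org [0.51356761 0.05804655] target [0.48208901 0.0864912 ]
tool xy after yaw: 0.3757854379514664 -0.6766548809856685
```

```bash
python3 -m inch '0 0 0 0 0 0 0.0885;0 0 0 0 0 0 0.0885;0 .02 -.014 0 0 0 0;0 .03 -.02 0 0 0 0;0 .03 -.02 0 0 0 0;0 .03 -.02 0 0 0 0;0 .03 -.02 0 0 0 0;0 .03 -.02 0 0 0 0;0 .03 -.02 0 0 0 0;0 .03 -.02 0 0 0 0;0 .03 -.02 0 0 0 0;0 .03 -.02 0 0 0 0;0 0 0 0 0 0 0' && python3 -m inch '0 .0068 -.036 0 0 0 0;0 .0068 -.036 0 0 0 0;0 .0068 -.036 0 0 0 0;0 .0068 -.036 0 0 0 0;0 .0068 -.036 0 0 0 0;0 .0068 -.036 0 0 0 0;0 .0068 -.036 0 0 0 0;0 .0068 -.036 0 0 0 0;0 .0068 -.036 0 0 0 0;0 .0068 -.036 0 0 0 0;0 .0068 -.036 0 0 0 0;0 .0068 -.036 0 0 0 0;0 .004 -.036 0 0 0 0;0 0 -.01 0 0 0 0;0 0 0 0 0 0 0;0 0 0 0 0 0 0'
python3 - <<'E'
from h import *
from plant import *
c=camera_model("wrist");p,d=snapshot("wrist");s=get_state()
np.savez("pics/w1.npz",p=p,K=c["intrinsics"],D=c["dist"],V=c["view"])
cv2.imwrite("pics/w1.png",p[:,:,::-1])
R=__import__("scipy.spatial.transform",fromlist=["x"]).Rotation.from_quat(s["eef_rot"]).as_matrix()
print(s["clock"],s["tool_pos"],R.round(3),s["opening"],s["contact_force"])
E
```

```text
clock: 1.18
tool_pos: [0.4291, -0.393, 0.2495]
eef_rot: [0.999, 0.032, 0.003, -0.002]
contact_force: [0.6, 1.6, 0.7]
opening: 0.502
finger_force: 0.0
clock: 2.52
tool_pos: [0.4818, 0.0806, 0.2495]
eef_rot: [1.0, 0.026, -0.0, 0.001]
contact_force: [-0.4, -1.3, -0.8]
opening: 0.504
finger_force: 0.0
2.5667 [0.48181164 0.07930545 0.24948262] [[ 0.999  0.049 -0.001]
 [ 0.049 -0.999 -0.002]
 [-0.001  0.002 -1.   ]] 0.499722643733263 [-0.85011663 -0.72986878 -0.5876657 ]
```

View pics/w1.png

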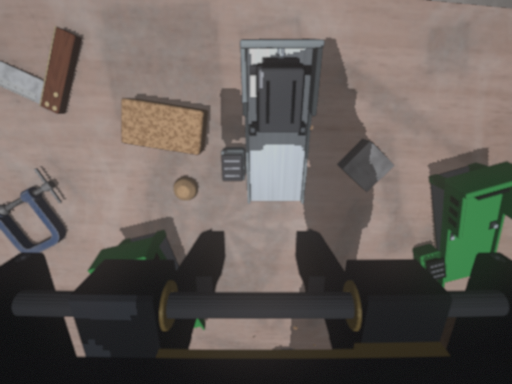

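The wrist view shows the pad at (233,162), the ramp's lower end at (249–305, 202), and the back wall top at (241–323, 41). I'll cast rays onto those heights as the second measurement.

Run:
```python
from h import *
z=np.load("pics/w1.npz");c=dict(intrinsics=z["K"],dist=z["D"],view=z["V"]);p=z["p"]
x0,x1,y0,y1=205,340,25,215
hsv=cv2.cvtColor(p,cv2.COLOR_RGB2HSV)
k=np.zeros(p.shape[:2],np.uint8);k[145:185,219:246]=(hsv[145:185,219:246,2]<75)
cs=max(cv2.findContours(cv2.morphologyEx(k,cv2.MORPH_CLOSE,np.ones((5,5))),0,1)[0],key=cv2.contourArea);b=cv2.minAreaRect(cs);print(b)
print("pad",ray("w",[b[0],(233,162)],.042,c))
w=ray("w",[(241,40),(323,40)],.09,c).mean(0);e=ray("w",[(249,202),(305,202)],.013,c).mean(0)
print(w,e,np.degrees(np.arctan2(*(w-e)[1::-1])))
cv2.imwrite("pics/w1c.png",cv2.resize(p[y0:y1,x0:x1,::-1],None,fx=3.1,fy=3.1,interpolation=cv2.INTER_CUBIC))
```

```text
((234.5, 160.0), (26.0, 21.0), 90.0)
pad [[0.49075838 0.11247744 0.042     ]
 [0.48799461 0.11438537 0.042     ]]
[0.62423521 0.06433328 0.09      ] [0.42379644 0.05002823 0.013     ] 4.082202443750904
```

View pics/w1c.png

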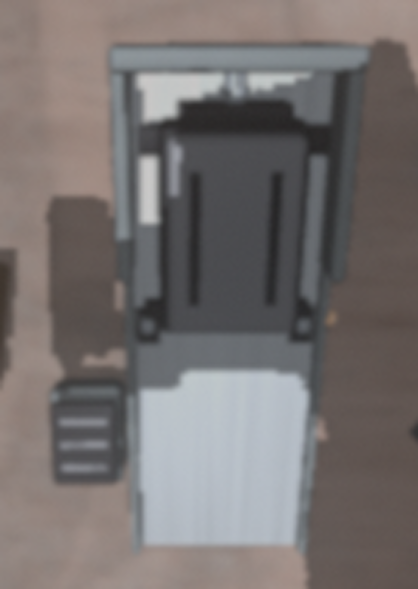

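The crop shows the pad's top centred at crop (86,440), which is pixel (233,167), so about (0.481, 0.1145). This agrees with the top view. I'll shift 6 mm to the left and descend to just above the pad.

```bash
python3 -m inch '0 0 -.006 .02 0 0 0;0 0 0 .035 0 0 0;0 0 0 .035 0 0 0;0 0 0 .035 0 0 0;0 0 0 .03 0 0 0;0 0 0 .02 0 0 0;0 0 0 .008 0 0 0;0 0 0 0 0 0 0;0 0 0 0 0 0 0;0 0 0 0 0 0 0'
python3 - <<'E'
from h import *
from plant import *
p,d=snapshot("side");cv2.imwrite("pics/s1.png",cv2.resize(p[160:270,150:290,::-1],None,fx=5,fy=5,interpolation=cv2.INTER_CUBIC))
s=get_state();print(s["clock"],s["tool_pos"],s["contact_force"])
E
```

```text
clock: 3.4
tool_pos: [0.4828, 0.0866, 0.068]
eef_rot: [1.0, 0.025, 0.001, -0.0]
contact_force: [0.2, -0.9, 0.1]
opening: 0.498
finger_force: 0.0
3.45 [0.48284827 0.08691562 0.06809793] [-0.4497285   1.23056495 -0.48554069]
```

View pics/s1.png

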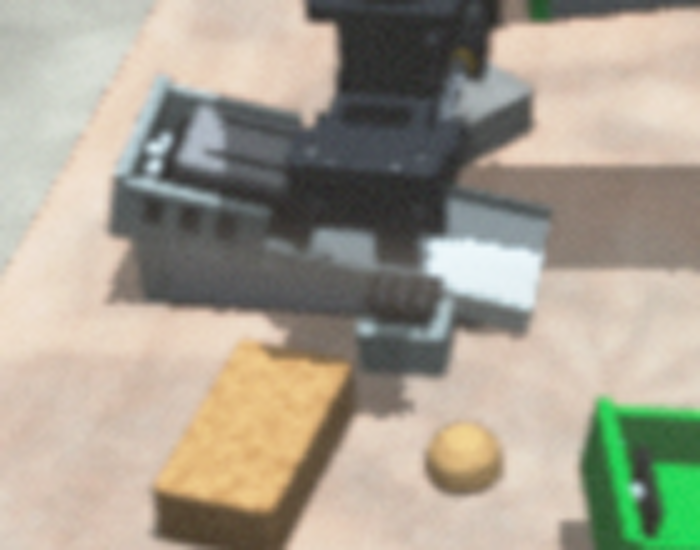

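The finger stands over the pad at (400,262–290), with the other finger over the ramp in front of the battery. I'll press now.

```bash
python3 -m inch '0 0 0 .01 0 0 0;0 0 0 .005 0 0 0;0 0 0 .003 0 0 0;0 0 0 .003 0 0 0;0 0 0 .003 0 0 0;0 0 0 .002 0 0 0;0 0 0 0 0 0 0;0 0 0 0 0 0 0;0 0 0 0 0 0 0;0 0 0 0 0 0 0;0 0 0 0 0 0 0;0 0 0 0 0 0 0'
python3 - <<'E'
from h import *
from plant import *
p,d=snapshot("side");cv2.imwrite("pics/s2.png",cv2.resize(p[160:270,150:290,::-1],None,fx=5,fy=5,interpolation=cv2.INTER_CUBIC))
E
```

```text
clock: 4.45
tool_pos: [0.4828, 0.0875, 0.0447]
eef_rot: [1.0, 0.025, 0.002, -0.0]
contact_force: [-4.6, -1.0, 47.3]
opening: 0.502
finger_force: 25.0
```

View pics/s2.png

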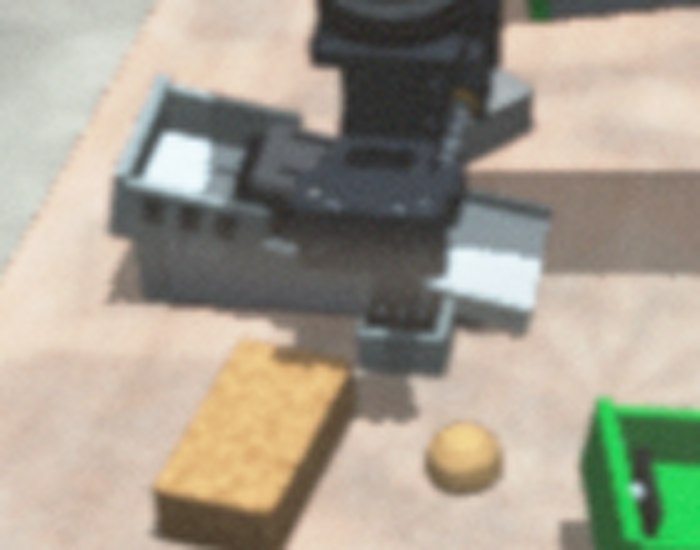

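The battery has come out of the dock and stopped against the finger, whose tool reads −4.6 N along x. The pad is bottomed at 47 N, so I'll ease that a little and check that it is at rest.

```bash
python3 -m inch '0 0 0 -.0007 0 0 0;0 0 0 -.0007 0 0 0;0 0 0 0 0 0 0;0 0 0 0 0 0 0;0 0 0 0 0 0 0;0 0 0 0 0 0 0'
python3 - <<'E'
from h import *
from plant import *
a,_=snapshot("side");
for _ in range(4):b,_=snapshot("side")
print(cv2.absdiff(a,b)[170:250,170:270].mean())
s=get_state();print(s["tool_pos"],s["contact_force"],s["finger_force"])
cv2.imwrite("pics/s3.png",cv2.resize(b[160:270,150:290,::-1],None,fx=5,fy=5,interpolation=cv2.INTER_CUBIC))
E
```

```text
clock: 5.0
tool_pos: [0.4827, 0.0875, 0.0449]
eef_rot: [1.0, 0.025, 0.002, -0.0]
contact_force: [-3.0, -1.0, 35.4]
opening: 0.497
finger_force: 17.8
1.8071666666666666
[0.48278563 0.08746298 0.04493132] [-3.12837378 -1.37402843 35.72486491] 17.847126363194548
```

View pics/s3.png

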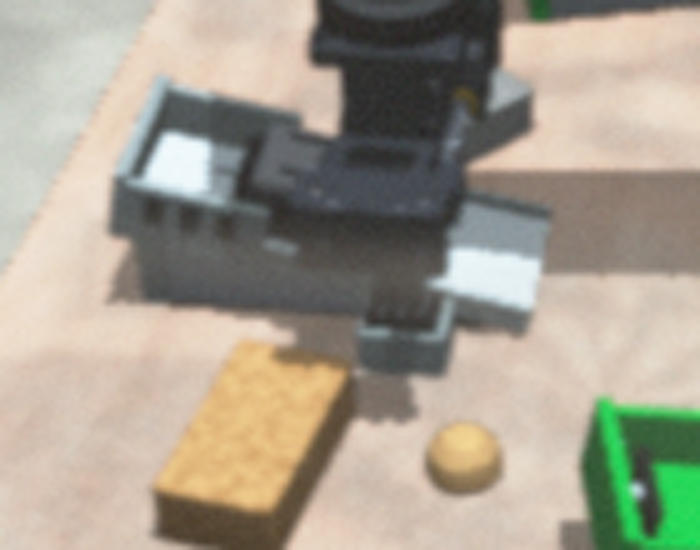

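The battery is at rest and unchanged from the last picture. It leans on the finger with about 3 N, and the bystanders have not moved. I'm handing the job in.

```bash
python3 -c "
from plant import r
print(r.finish_job())"
```

```text
the job is handed in; nothing more can be done
None
```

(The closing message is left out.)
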